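Show every side of the slim mug to the camera

ROBOT

A 6-joint arm with a two-finger parallel gripper is mounted at the origin on the work surface. World frame = base frame: x ahead of the robot, y to its left, z up, the work surface at z = 0. Lengths are in mm, angles in rad, forces in N, time in s.
With the tool pointing down it reaches from about 350 to 975 mm from the base axis. Payload 7.1 kg.
Tool frame: the origin (TCP) lies on the front face of the gripper's body, between the roots of the fingers; the fingertips stand 80 mm ahead of it and the grasp point (between the pads) lies 61 mm ahead of it (env.tips_ahead is the distance from the TCP to the fingertips, in mm); z points along the fingers, y is the direction in which the jaws open and shut (so a half turn about z gives the same grasp; the last joint's range is limited). The gripper opens to 88 mm and grips with 3 to 60 N. Pads are 20 mm wide; open, the fingers measure 115 mm over their backs; the gripper's body (75 mm by 178 mm) begins 61 mm behind the grasp point.
Start: joints at [-1.18, 0.423, 1.63, -0, 1.089, -0.019], TCP at [249.032, -573.227, 302.675] pointing down, gripper open.
Joint ranges: [-3, 3], [-0.9, 2.11], [0.09, 2.58], [-1.31, 4.45], [0.11, 2.69], [-2.54, 2.54]. Speed limits (rad/s): [2.39, 2.39, 3.01, 3.14, 3.14, 3.14].

INTERFACE

Orientations are given as a unit quaternion [x, y, z, w].
In Python, from station import env, set_gripper, viewer, workorder gives the robot as it stands. Calls block until the motion is done:
- env.reach(position, orientation): joint-space move of the TCP to a pose.
- env.move_l(position, rot=None, rate=150, f_stop=None): straight line of the TCP; rot=None keeps the orientation; rate is the mean speed in mm/s. With f_stop (N) it stops when the force on the tool has changed by that much, and returns True; else False.
- env.move_joints(angles): joint-space move.
- set_gripper(opening): finger opening in mm; the grip force is fixed at half the most; returns when the fingers have stopped.
- env.hold(seconds).
- env.ik(position, orientation): joint angles nearest the present ones, or None.
- env.read_state(): the state.
- viewer.camera(name): name is "side" or "top"; returns the picture (384x512x3 uint8, blue, green, red); there is no depth.
- viewer.camera_params(name): a dict with "fx", "fy", "cx", "cy" (pixels), "pose" (4x4, takes a point from camera to world coordinates). Camera axes: x right, y up, looking along -z (the intrinsics and any distortion apply to the point x, -y, -z); pixel columns grow to the right and rows downward; lengths in mm; the calibration is good to about 2 mm. A picture is of the moment at which its call begins. camera_params takes no time and is no camera call.
A pose or a line that the arm cannot do raises env.IKError and nothing moves.
- workorder.sign_off(): hands the job in, once; it reports no verdict.
The state is a dict: "time_s": time; "qpos": joint angles; "dq": joint speeds; "tau": joint torques, N m; "tool_pos": TCP position; "orientation": TCP orientation; "force": force on the tool from outside, world axes, zero at the start; "wrist_torque": the same for the moment, N m; "width": finger opening in mm.
Only numpy, scipy, OpenCV 4.12 (cv2) and the standard library are available. Lean on these libraries where they do the work, as an engineer would, in place of code of your own. Each camera call takes 0.05 s, during which the arm holds its last target.

TASK

Pick the tall slim mug from the mat and hold it upright above the stand's white spot, level with the camera lens: first with its handle pointing to your left as you face the lens from the robot, then with its handle pointing straight back away from the lens, then with its handle pointing to your right, keeping it still for about a second each time. Then, still there, tip it about 30 degrees so that its underside turns towards the lens, and again keep it still for about a second. Last, set it down gently, upright, in the empty half of the cardboard tray, letting go only once it stands on the floor; do not touch the stand and leave the other mugs where they are.

Things in the scene. Friction and masses are not known exactly. Their poses are not given: they have to be found in the camera images.
- slim_c (a point): The tall slim white mug to be shown: the only slim one, outer radius 31 mm, 110 mm tall, straight sides, open top, wall 4 mm, 0.2 to 0.35 kg. Point on its axis half-way up; z up along the axis, x towards its handle, a round bar 10 mm thick that reaches 59 mm from the axis, between 20 and 91 mm above the underside.
- slim_handle (a point): Middle of the slim mug's handle grip, 54 mm from the mug's axis, 55 mm above its underside; axes as the mug's.
- slim_base (a point): Centre of the slim mug's underside; axes as the mug's.
- slim_top (a point): Centre of the slim mug's mouth, 110 mm above its underside; axes as the mug's.
- slim: The slim mug as a whole; origin at the centre of its underside, axes as above.
- view (a point): View point: 170 mm straight above the centre of the white spot (radius 45 mm) on the photo stand's base plate, level with the lens. The mug's centre is to be held here. Its x axis is level and points to the lens, y to the left when facing the lens from the robot, z up.
- stand: Photo stand, fixed: base plate 4 mm thick, 110 mm wide, from 55 mm behind to 265 mm ahead of the white spot. Origin on the table below the view point, x towards the lens. Two lamp posts, each 90 mm ahead and 120 mm to one side of the view point, carry upright lamp panels 55 mm wide that face it, tops 230 mm above the table.
- lens (a point): Centre of the camera's lens front, 171 mm ahead of the view point at the same height; axes as the stand's; it looks back along -x. The grey camera behind it is 115 mm wide and its top is 216 mm above the table.
- mat: Dark rubber mat, fixed, 250 x 250 x 4 mm, on which the slim mug and three wide mugs stand, about 135 mm apart in a square, handles in any direction. Origin at the centre of its underside, on the table. It lies to the left or to the right of the stand.
- tray: Open cardboard tray, fixed, 280 mm (its x) by 150 mm (its y), walls 5 mm thick and 45 mm high; origin at the centre of its underside, on the table. A wide mug stands in one half; the other half is empty. It lies on the side of the stand opposite to the mat.
- tray_floor (a point): Centre of the tray's inner floor, 5 mm above the table; axes as the tray's.
- wide_a_c (a point): A wide white mug, 85 mm tall, outer radius 40 mm, its handle reaching 66 mm from its axis towards its +x; a bystander on the mat. Point at the mug's centre, half-way up, z up.
- wide_b_c (a point): A wide white mug, 95 mm tall, outer radius 40 mm, its handle reaching 66 mm from its axis towards its +x; a bystander on the mat. Point at the mug's centre, half-way up, z up.
- wide_c_c (a point): A wide white mug, 75 mm tall, outer radius 40 mm, its handle reaching 66 mm from its axis towards its +x; a bystander on the mat. Point at the mug's centre, half-way up, z up.
- tray_mug_c (a point): A wide white mug, 90 mm tall, outer radius 40 mm, its handle reaching 66 mm from its axis towards its +x; a bystander in one half of the tray. Point at the mug's centre, half-way up, z up.
There are look-alikes about, which are no part of the job. What is shaped like the slim but black or green is not meant.

How it is judged:
By the outcome, as a careful person would: the job done as asked, in the order asked, and still so for the second after the job is handed in, with the robot touching nothing.
It also fails if it takes over 70 s, if anything falls off the work surface, if the arm or the gripper's body presses on something with over 40 N, if the wrist force passes 120 N, or if a joint passes its speed limit or range.

## Working session

There is one attempt and no reset: what is moved stays moved. The work goes in short steps, each a Python script; the robot and the scene stay as the last script left them, time stands still between calls to the robot, and variables do not carry over. Pictures are saved under pics/ and viewed, and the job is handed in when it is done.

```bash
ls; mkdir -p pics
python3 - <<'E'
from station import env, set_gripper, viewer, workorder
import cv2
for n in("side","top"):
    cv2.imwrite(f"pics/{n}0.png",viewer.camera(n))
    p=viewer.camera_params(n);print(n,{k:(v if k!='pose' else v) for k,v in p.items()})
print(env.read_state())
E
```

```text
pics
side {'fx': 438.4083260282089, 'fy': 438.4083260282089, 'cx': 258.2975239143059, 'cy': 189.85804944144627, 'pose': array([[-9.28660037e-01,  2.51400890e-01, -2.72741872e-01,
         1.87062389e+02],
       [-3.70361243e-01, -6.69208711e-01,  6.44198921e-01,
         8.86221405e+02],
       [-2.05690549e-02,  6.99254813e-01,  7.14576532e-01,
         1.01967434e+03],
       [ 0.00000000e+00,  0.00000000e+00,  0.00000000e+00,
         1.00000000e+00]])}
top {'fx': 433.28554965536557, 'fy': 433.28554965536557, 'cx': 257.51417432780124, 'cy': 189.62365606479688, 'pose': array([[-1.15864202e-02,  9.98346593e-01, -5.63012967e-02,
         4.22874602e+02],
       [-9.99860472e-01, -1.22447637e-02, -1.13623419e-02,
         4.22385683e+01],
       [-1.20329514e-02,  5.61617922e-02,  9.98349168e-01,
         1.71299584e+03],
       [ 0.00000000e+00,  0.00000000e+00,  0.00000000e+00,
         1.00000000e+00]])}
{'time_s': 0.1, 'qpos': array([-1.18001636e+00,  4.23764970e-01,  1.63060800e+00, -1.92808789e-05,
        1.08859207e+00, -1.90252251e-02]), 'dq': array([-5.10437996e-05, -6.57618128e-04, -7.10492333e-04,  1.09111599e-04,
        1.21759985e-03, -7.93656354e-05]), 'tau': array([-2.69568991e-04, -5.45615923e+01, -2.74325591e+01,  6.45622518e-02,
        1.88040454e-02, -3.29484919e-05]), 'tool_pos': array([ 248.87569605, -572.88495768,  301.98119947]), 'orientation': array([ 9.79079666e-01,  2.03476131e-01, -1.35205592e-04, -6.72795047e-04]), 'force': array([0.34662598, 0.10416081, 0.83761699]), 'wrist_torque': array([0.03699047, 0.03314557, 0.05519712]), 'width': 87.83953951731387}
```

View pics/side0.png

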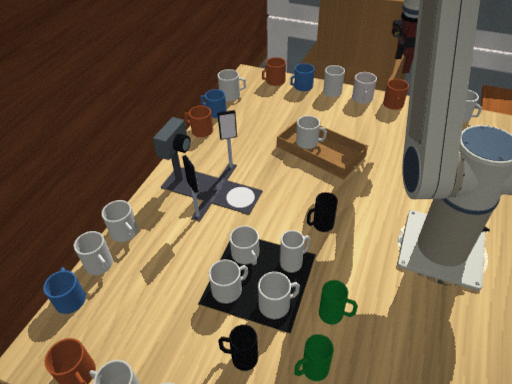

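View pics/top0.png

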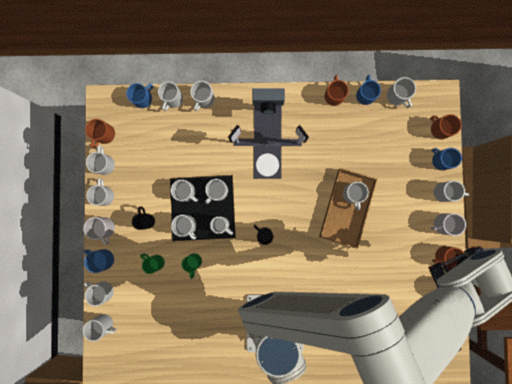

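Run:
```python
import cv2
s=cv2.imread('pics/side0.png');t=cv2.imread('pics/top0.png')
cv2.imwrite('pics/t_mat.png',cv2.resize(t[165:255,160:280],None,fx=6,fy=6,interpolation=cv2.INTER_CUBIC))
cv2.imwrite('pics/t_st.png',cv2.resize(t[80:250,220:385],None,fx=3.5,fy=3.5,interpolation=cv2.INTER_CUBIC))
cv2.imwrite('pics/s_mat.png',cv2.resize(s[180:330,200:360],None,fx=4,fy=4,interpolation=cv2.INTER_CUBIC)[:600])
cv2.imwrite('pics/s_st.png',cv2.resize(s[90:230,150:380],None,fx=3.4,fy=3.4,interpolation=cv2.INTER_CUBIC))
```

```text
(no output)
```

View pics/t_mat.png

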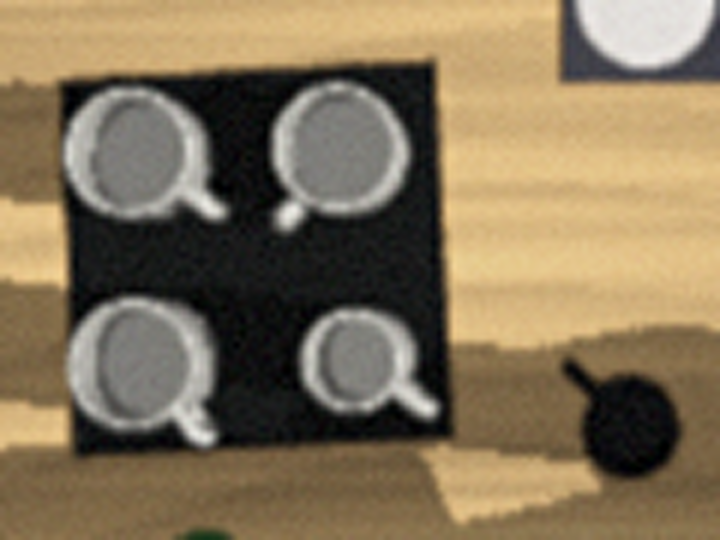

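View pics/t_st.png

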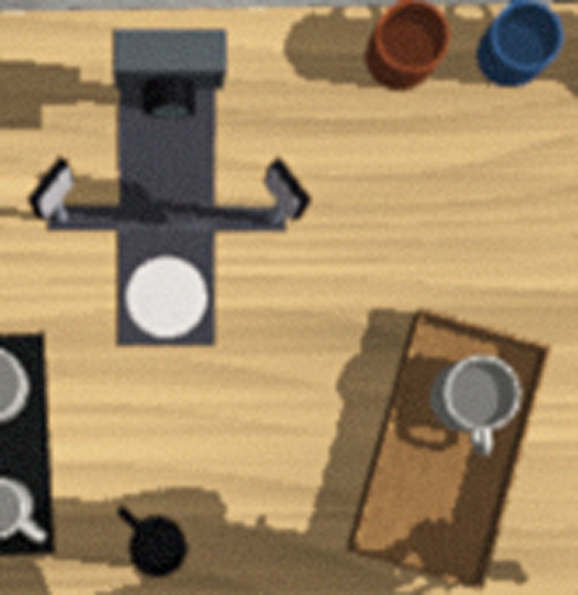

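View pics/s_mat.png

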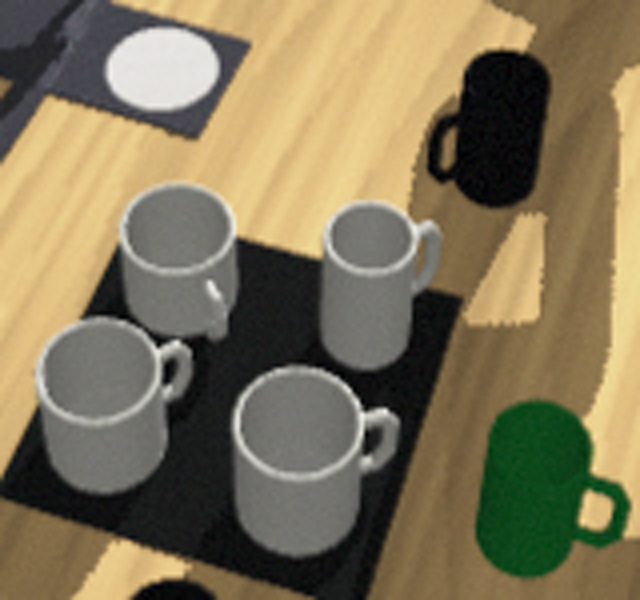

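View pics/s_st.png

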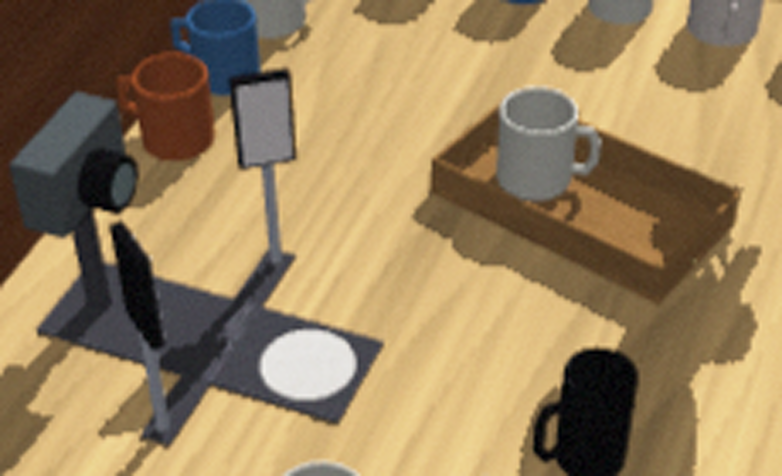

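The wanted slim white mug is at about (220,226) in the top view and (292,250) in the side view, with its handle to the lower right. The white spot is at (268,165). The tray is at (348,207), and its lower half is the empty one. Next I'll measure these.

```bash
cat > h.py <<'E'
import numpy as np, cv2
from scipy.optimize import least_squares
from station import env, set_gripper, viewer, workorder
from scipy.spatial.transform import Rotation as R
P={n:viewer.camera_params(n) for n in("side","top")}
def cast(n,uv,z):
    p=P[n];uv=np.atleast_2d(np.asarray(uv,float))
    d=np.c_[(uv[:,0]-p['cx'])/p['fx'],-(uv[:,1]-p['cy'])/p['fy'],-np.ones(len(uv))]@p['pose'][:3,:3].T
    o=p['pose'][:3,3]; return o+d*((z-o[2])/d[:,2])[:,None]
def proj(n,X):
    p=P[n];X=np.atleast_2d(np.asarray(X,float));c=(X-p['pose'][:3,3])@p['pose'][:3,:3]
    return np.c_[p['cx']+p['fx']*c[:,0]/-c[:,2],p['cy']-p['fy']*c[:,1]/-c[:,2]]
def contour(mask_f,roi,thr):
    "sub-pixel-ish contour at 8x; roi x0,y0,x1,y1"
    x0,y0,x1,y1=roi;c=cv2.resize(mask_f[y0:y1,x0:x1].astype(np.float32),None,fx=8,fy=8,interpolation=cv2.INTER_CUBIC)
    cs,_=cv2.findContours((c>thr).astype(np.uint8),cv2.RETR_EXTERNAL,cv2.CHAIN_APPROX_NONE)
    k=max(cs,key=cv2.contourArea)[:,0].astype(float)
    return (k+.5)/8-.5+[x0,y0]
def fitc(pts,r):
    s=least_squares(lambda c:np.hypot(*(pts-c).T)-r,pts.mean(0),loss='soft_l1');return s.x,np.abs(s.fun).mean()
E
python3 - <<'E'
from h import *
s=cv2.imread('pics/side0.png');t=cv2.imread('pics/top0.png')
np.set_printoptions(precision=1,suppress=True)
g={'side':s.min(2).astype(float),'top':t.min(2).astype(float)}
# spot
for n,roi in(('top',(250,148,286,182)),('side',(220,182,262,214))):
    k=contour(g[n],roi,150);w=cast(n,k,4)[:,:2];print('spot',n,fitc(w,45),len(k))
# stand plate direction : dark edges in top
for n,roi in (('top',(200,170,238,243)),):
    k=contour(g[n],(200,208,236,238),70)
    w=cast(n,k,114)[:,:2];print('bbox px',k.min(0),k.max(0))
    ctr=w.mean(0)
    cam=P[n]['pose'][:2,3]
    for _ in range(6):
        d=w-ctr;u=ctr-cam;u/=np.linalg.norm(u)
        rr=np.hypot(*d.T); sel=(d@u>0)&(rr<36)
        ctr,e=fitc(w[sel],31)
    print('slim top rim',ctr,e,sel.sum())
    d=w-ctr;far=np.argmax(np.hypot(*d.T));print('far',k[far])
E
```

```text
spot top (array([618.9,  22.5]), np.float64(0.34804229449387597)) 522
spot side (array([618.2,  18.9]), np.float64(0.31702820862401493)) 562
bbox px [209.4 215.8] [232.8 234.6]
slim top rim [385.4 208.6] 0.49086986126358145 193
far [232.6 233.4]
```

Run:
```python
from h import *
s=cv2.imread('pics/side0.png');t=cv2.imread('pics/top0.png')
np.set_printoptions(precision=1,suppress=True)
hsv=cv2.cvtColor(s,cv2.COLOR_BGR2HSV)
print(s[228:240:2,276:312:3].tolist()[0]); 
# low saturation & bright
def wh(im): return np.clip(im.min(2).astype(float)-1.2*(im.max(2).astype(float)-im.min(2)),0,255)
gs=wh(s)
for thr in(60,80):
    k=contour(gs,(276,224,316,276),thr);w=cast('side',k,114)[:,:2];cam=P['side']['pose'][:2,3]
    print('bbox',k.min(0),k.max(0))
    ctr=np.array([385.,208.])
    for _ in range(8):
        d=w-ctr;u=ctr-cam;u/=np.linalg.norm(u);hd=np.array([-.6,-.8])
        rr=np.hypot(*d.T);sel=(d@u>3)&(rr<36)&(d@hd<20)
        ctr,e=fitc(w[sel],31)
    print('slim side rim',ctr,e,sel.sum())
# handle: contour of top mask minus hull, use handle strip pixels beyond rim: centroid
gt=wh(t);x0,y0=200,208
c=cv2.resize(gt[208:238,200:236].astype(np.float32),None,fx=8,fy=8,interpolation=cv2.INTER_CUBIC)>80
yy,xx=np.nonzero(c);uv=np.c_[(xx+.5)/8-.5+200,(yy+.5)/8-.5+208]
for z in(95,75,59):
    w=cast('top',uv,z)[:,:2]
    # mug axis at that height
    for cc in([385.4,208.6],):
        d=w-cc;r=np.hypot(*d.T);b=(r>42)&(r<66)&(d[:,0]<0)&(d[:,1]<0)
        m=d[b].mean(0);print('handle z',z,m,np.degrees(np.arctan2(m[1],m[0])),r[b].max(),b.sum())
# tray / stand crops corners saved for pick
b=t[160:255,315:385];cv2.imwrite('pics/tray6.png',cv2.resize(b,None,fx=6,fy=6,interpolation=cv2.INTER_CUBIC))
b=t[83:185,222:312];cv2.imwrite('pics/st6.png',cv2.resize(b,None,fx=5.8,fy=5.8,interpolation=cv2.INTER_CUBIC))
```

```text
[[131, 193, 226], [137, 202, 232], [143, 206, 234], [141, 207, 236], [142, 204, 233], [122, 182, 216], [130, 191, 224], [131, 194, 227], [138, 199, 230], [71, 105, 129], [74, 116, 139], [76, 116, 143]]
bbox [279.6 229.2] [309.8 271.9]
slim side rim [385.5 203.7] 0.3240322069748994 118
bbox [280.1 229.4] [309.4 271.7]
slim side rim [384.8 204. ] 0.2666308267132198 118
handle z 95 [-27.5 -43. ] -122.61419595154413 62.15022615191651 1274
handle z 75 [-28.7 -41.9] -124.44177376079942 61.48007093845587 1201
handle z 59 [-29.6 -40.9] -125.90139935132083 60.9716487158381 1149
```

View pics/tray6.png

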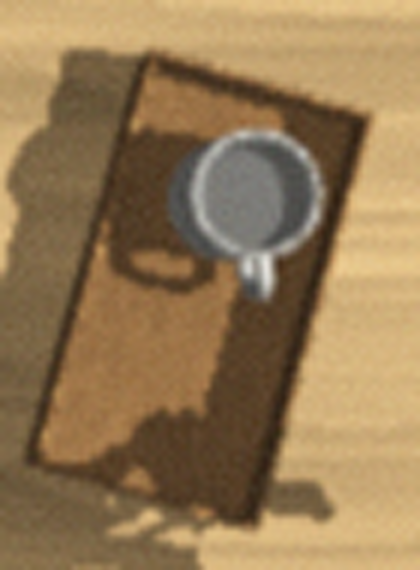

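View pics/st6.png

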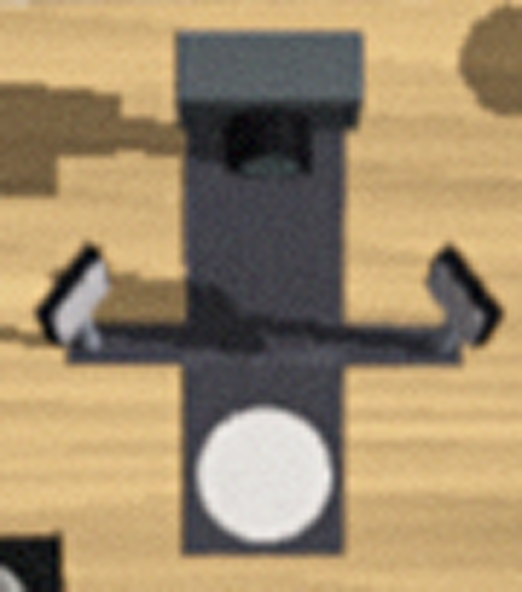

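Run:
```python
from h import *
np.set_printoptions(precision=1,suppress=True)
t=cv2.imread('pics/top0.png');s=cv2.imread('pics/side0.png')
c=(np.array([(150,55),(370,118),(255,525),(30,462)])+.5)/6-.5+[315,160]
w=cast('top',c,45)[:,:2];print(w,w.mean(0));e=w[1:3].mean(0)*0
print('long',[ (np.linalg.norm(a),np.degrees(np.arctan2(a[1],a[0]))) for a in (w[0]-w[3],w[1]-w[2],w[0]-w[1])])
m=cast('top',(np.array([[256,195]])+.5)/6-.5+[315,160],95);print('traymug',m)
st=(np.array([(184,553),(344,553)])+.5)/5.8-.5+[222,83]
w=cast('top',st,4);print('plate back',w)
st=(np.array([(66,362),(463,362)])+.5)/5.8-.5+[222,83]
w=cast('top',st,4);print('cross',w,np.degrees(np.arctan2(*(w[0]-w[1])[:2])))
st=(np.array([(177,32),(363,32),(363,100),(178,105)])+.5)/5.8-.5+[222,83]
print('cam top',cast('top',st,216))
st=(np.array([(100,248),(40,315),(447,245),(500,315)])+.5)/5.8-.5+[222,83];print('lamps',cast('top',st,230))
# plate edges via line fit: dark plate side rows between spot back.. use b channel gradient
g=cv2.cvtColor(t,cv2.COLOR_BGR2GRAY).astype(float)
L=[];Rr=[]
for r in list(range(147,178))+list(range(108,130)):
    row=cv2.resize(g[r:r+1,240:296].astype(np.float32),None,fx=8,fy=1,interpolation=cv2.INTER_LINEAR)[0]
    d=np.diff(row);  mid=8*27
    dark=row<110
    l=np.argmin(np.where(np.arange(len(d))<mid,d,0)); q=np.argmax(np.where(np.arange(len(d))>mid+50,d,0))
    i=[j for j in range(mid-60) if dark[j:j+24].all()]; k=[j for j in range(len(row)-1,mid+60,-1) if dark[j-24:j].all()]
    if i:L.append(((i[0]+.5)/8-.5+240,r))
    if k:Rr.append(((k[0]+.5)/8-.5+240,r))
for Q in(L,Rr):
    w=cast('top',Q,4);p=np.polyfit(w[:,0],w[:,1],1);res=w[:,1]-np.polyval(p,w[:,0]);k=abs(res)<3;p=np.polyfit(w[k,0],w[k,1],1);print('edge',np.degrees(np.arctan(p[0])),np.polyval(p,618.5),k.sum())
# handle
gt=np.clip(t.min(2).astype(float),0,255)
c=cv2.resize(gt[208:238,200:236].astype(np.float32),None,fx=8,fy=8,interpolation=cv2.INTER_CUBIC)>100
yy,xx=np.nonzero(c);uv=np.c_[(xx+.5)/8-.5+200,(yy+.5)/8-.5+208]
w=cast('top',uv,93)[:,:2];d=w-[385.4,208.6];r=np.hypot(*d.T)
for a,b in((38,43),(43,48),(48,53),(53,58)):
    q=(r>a)&(r<b)&(d.sum(1)<-20);m=d[q].mean(0);print(a,np.degrees(np.arctan2(m[1],m[0])),q.sum())
```

```text
[[ 593.7 -256.3]
 [ 551.3 -396.2]
 [ 292.6 -316.3]
 [ 334.1 -174.2]] [ 442.9 -285.7]
long [(np.float64(272.3004265201997), np.float64(-17.555293251744793)), (np.float64(270.7543301373537), np.float64(-17.165709124375073)), (np.float64(146.16630314755741), np.float64(73.1439562280233))]
traymug [[ 500.4 -311.1   95. ]]
plate back [[565.8  77.8   4. ]
 [564.4 -31.3   4. ]]
cross [[ 698.2  157.2    4. ]
 [ 694.5 -114.6    4. ]] 0.7743440809607631
cam top [[864.1  74.1 216. ]
 [862.4 -38.3 216. ]
 [820.8 -37.6 216. ]
 [819.4  74.  216. ]]
lamps [[ 730.   121.2  230. ]
 [ 690.2  157.3  230. ]
 [ 728.9  -85.6  230. ]
 [ 686.4 -116.3  230. ]]
edge -0.848943547806549 78.27591702254998 38
edge -0.9989857367294397 -31.119898163826157 42
38 -112.0843949631998 470
43 -122.17772020017239 337
48 -123.29336547567128 297
53 -123.11376149874839 290
```

```bash
cat >> h.py <<'E'
H=78.
SY=np.radians(-0.9)
Q0=np.array([618.5,20.7]); VIEW=np.array([*Q0,174.])
def mug_pose(c,yaw,s,tilt=0.,h=H):
    "c = mug centre (half height), world handle yaw, tilt about stand's y so that underside goes to +x"
    Rm=R.from_euler('z',SY)*R.from_euler('y',-tilt)*R.from_euler('z',-SY)*R.from_euler('z',yaw)
    M=Rm.as_matrix();T=np.c_[-s*M[:,0],s*M[:,1],-M[:,2]]
    return np.asarray(c)+M[:,2]*(h-55+61), R.from_matrix(T).as_quat()
E
python3 - <<'E'
from h import *
np.set_printoptions(precision=2,suppress=True)
for s in(1,-1):
    print('s',s)
    L=[('pick',[385,206.3,59],np.radians(-123.5),0)]
    for n,a in(('left',90),('back',180),('right',-90)): L.append((n,VIEW,np.radians(a)+SY,0))
    L.append(('tilt',VIEW,np.radians(-90)+SY,np.radians(30)))
    for a in(-90,-107,163,-17,73,-60,-130): L.append(('tray%d'%a,[376,-266,62],np.radians(a),0))
    for n,c,y,t in L:
        p,q=mug_pose(c,y,s,t);print(n,p,env.ik(p,q))
E
```

```text
s 1
pick [385.  206.3 143. ] [ 0.46  0.44  2.13 -0.    0.57  1.05]
left [618.5  20.7 258. ] None
back [618.5  20.7 258. ] [ 0.01  0.47  1.68 -0.    1.    1.6 ]
right [618.5  20.7 258. ] [ 0.01  0.47  1.68 -0.    1.    0.03]
tilt [576.51  21.36 246.75] [ 0.02  0.32  2.04 -0.08  0.25  0.11]
tray-90 [ 376. -266.  146.] [-0.64  0.46  2.08 -0.    0.61 -0.64]
tray-107 [ 376. -266.  146.] [-0.64  0.46  2.08 -0.    0.61 -0.34]
tray163 [ 376. -266.  146.] [-0.64  0.46  2.08 -0.    0.61  1.23]
tray-17 [ 376. -266.  146.] [-0.64  0.46  2.08 -0.    0.61 -1.92]
tray73 [ 376. -266.  146.] None
tray-60 [ 376. -266.  146.] [-0.64  0.46  2.08 -0.    0.61 -1.17]
tray-130 [ 376. -266.  146.] [-0.64  0.46  2.08 -0.    0.61  0.06]
s -1
pick [385.  206.3 143. ] [ 0.46  0.44  2.13 -0.    0.57 -2.09]
left [618.5  20.7 258. ] [ 0.01  0.47  1.68 -0.    1.    0.03]
back [618.5  20.7 258. ] [ 0.01  0.47  1.68 -0.    1.   -1.54]
right [618.5  20.7 258. ] None
tilt [576.51  21.36 246.75] None
tray-90 [ 376. -266.  146.] [-0.64  0.46  2.08 -0.    0.61  2.5 ]
tray-107 [ 376. -266.  146.] None
tray163 [ 376. -266.  146.] [-0.64  0.46  2.08 -0.    0.61 -1.92]
tray-17 [ 376. -266.  146.] [-0.64  0.46  2.08 -0.    0.61  1.23]
tray73 [ 376. -266.  146.] [-0.64  0.46  2.08 -0.    0.61 -0.34]
tray-60 [ 376. -266.  146.] [-0.64  0.46  2.08 -0.    0.61  1.98]
tray-130 [ 376. -266.  146.] None
```

```bash
cat >> h.py <<'E'
DX=0.75   # tool turned about mug axis from the handle-perpendicular grasp
HY=np.radians(-123.5)
def mp(c,yaw,tilt=0.):
    p,q=mug_pose(c,yaw,1,tilt)
    return p,(R.from_quat(q)*R.from_euler('z',-DX)).as_quat()
def snap(tag):
    for n in P: cv2.imwrite(f'pics/{n}_{tag}.png',viewer.camera(n))
def st():
    s=env.read_state();print('t %.1f w %.1f'%(s['time_s'],s['width']),'tcp',s['tool_pos'].round(1),'F',s['force'].round(1),'q',s['qpos'].round(2))
E
python3 - <<'E'
from h import *
np.set_printoptions(precision=2,suppress=True)
p,q=mp([385,206.3,59],HY);print(p,env.ik(p,q))
for a in (90,180,-90):
    print(a,env.ik(*mp(VIEW,np.radians(a)+SY)))
print('tilt',env.ik(*mp(VIEW,np.radians(-90)+SY,np.radians(30))),'tray',env.ik(*mp([377.8,-261.3,60],np.radians(-107))))
env.reach(p+[0,0,145],q);st();snap('pre')
E
python3 - <<'E'
import cv2,numpy as np
a=cv2.imread('pics/side_pre.png');b=cv2.imread('pics/top_pre.png')
cv2.imwrite('pics/pre.png',np.hstack([cv2.resize(a[120:320,200:360],None,fx=2.5,fy=2.5),cv2.resize(b[120:320,130:290],None,fx=2.5,fy=2.5)]))
E
```

```text
[385.  206.3 143. ] [ 0.46  0.44  2.13 -0.    0.57  0.3 ]
90 [ 0.01  0.47  1.68 -0.    1.    2.42]
180 [ 0.01  0.47  1.68 -0.    1.    0.85]
-90 [ 0.01  0.47  1.68 -0.    1.   -0.72]
tilt [ 0.02  0.32  2.04 -0.08  0.25 -0.64] tray [-0.63  0.46  2.08 -0.    0.6  -1.08]
t 2.9 w 88.0 tcp [385.4 206.  288. ] F [ 0.1 -0.5 -0.4] q [ 0.46  0.17  2.04 -0.    0.94  0.3 ]
```

View pics/pre.png

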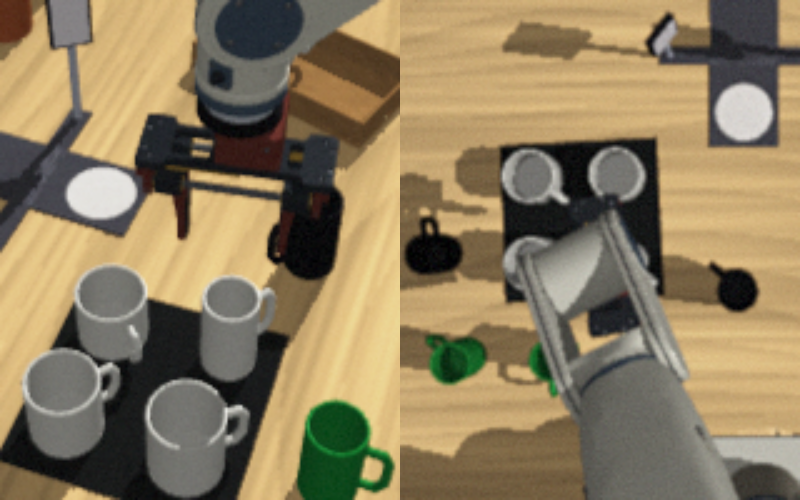

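Run:
```python
from h import *
np.set_printoptions(precision=1,suppress=True)
s=env.read_state();T=R.from_quat(s['orientation']).as_matrix();o=s['tool_pos']
for y in(-57.5,-44,44,57.5):
    for x in(-10,10): print(y,x,proj('side',o+T@[x,y,80]))
a=cv2.imread('pics/side_pre.png')
cv2.imwrite('pics/fing.png',cv2.resize(a[170:230,255:335],None,fx=10,fy=10,interpolation=cv2.INTER_CUBIC))
```

```text
-57.5 -10 [[316.8 215.9]]
-57.5 10 [[315.8 222. ]]
-44 -10 [[311.3 215. ]]
-44 10 [[310.2 221.2]]
44 -10 [[275.9 209.8]]
44 10 [[274.4 215.8]]
57.5 -10 [[270.6 209. ]]
57.5 10 [[269.  214.9]]
```

View pics/fing.png

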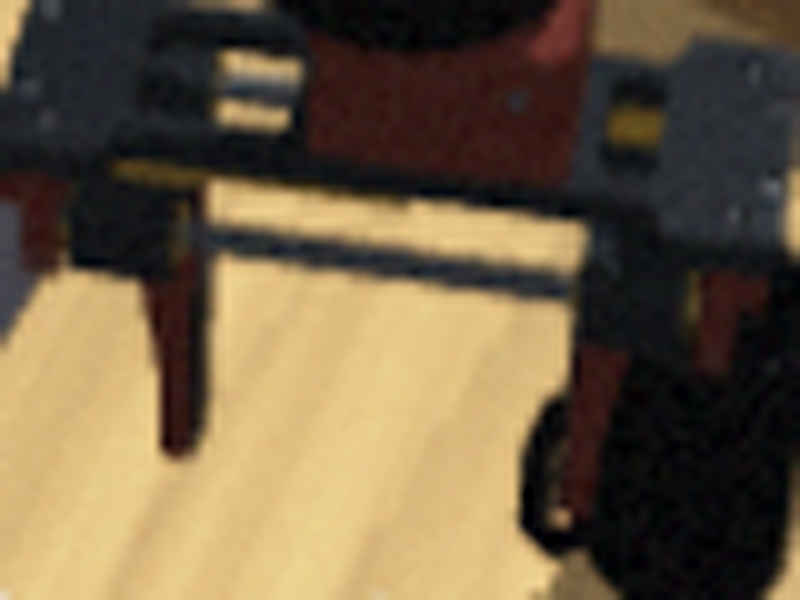

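```bash
python3 - <<'E'
from h import *
p,q=mp([385.5,206.5,59],HY)
print(env.move_l(p,rot=q,rate=110,f_stop=15));st()
set_gripper(50);st()
env.move_l(p+[0,0,90],rate=120);env.hold(0.2);st();snap('lift')
E
python3 - <<'E'
import cv2,numpy as np
a=cv2.imread('pics/side_lift.png');b=cv2.imread('pics/top_lift.png')
cv2.imwrite('pics/lift.png',np.hstack([cv2.resize(a[120:320,200:360],None,fx=2.5,fy=2.5),cv2.resize(b[120:320,130:290],None,fx=2.5,fy=2.5)]))
E
```

```text
False
t 4.5 w 87.7 tcp [385.8 206.6 143.5] F [ 0.4 -0.4 -0.3] q [ 0.46  0.44  2.13 -0.    0.57  0.3 ]
t 5.0 w 61.9 tcp [385.1 206.4 143.1] F [-3.  -0.   5.4] q [0.46 0.44 2.13 0.   0.57 0.3 ]
t 6.1 w 62.0 tcp [385.2 206.3 232.3] F [ 0.2  0.4 -2.4] q [ 0.46  0.26  2.09 -0.    0.8   0.3 ]
```

View pics/lift.png

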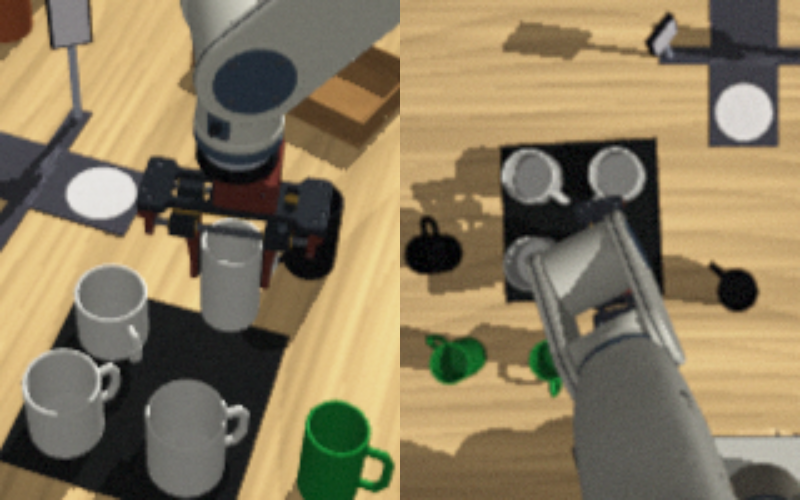

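```bash
python3 - <<'E'
from h import *
o=env.read_state()['tool_pos']
env.move_l(o+[0,0,65],rate=150)
p,q=mp(VIEW,np.radians(90)+SY)
env.reach(p+[0,0,35],q);st()
env.move_l(p,rot=q,rate=80);env.hold(.3);st();snap('left')
E
python3 - <<'E'
import cv2,numpy as np
a=cv2.imread('pics/side_left.png');b=cv2.imread('pics/top_left.png')
cv2.imwrite('pics/left.png',np.hstack([cv2.resize(a[80:230,150:310],None,fx=2.5,fy=2.5),cv2.resize(b[80:230,190:350],None,fx=2.5,fy=2.5)]))
E
```

```text
t 8.6 w 61.8 tcp [618.1  21.  292.5] F [-0.4  0.4 -3.1] q [0.01 0.43 1.65 0.   1.06 2.42]
t 9.5 w 62.0 tcp [618.7  20.7 258.5] F [-0.3  0.1 -2.8] q [0.01 0.47 1.68 0.   1.   2.42]
```

View pics/left.png

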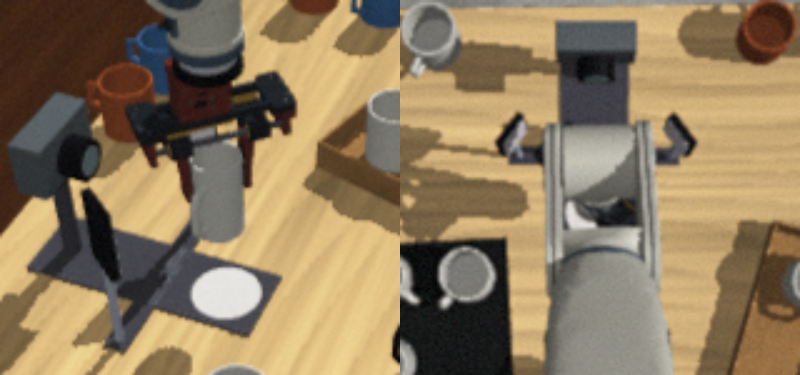

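```bash
cat > mb.py <<'E'
from h import *
def base(tag,z=119.,roi=(222,135,256,180),handle=None):
    im=cv2.imread(f'pics/side_{tag}.png')
    g=np.clip(im.min(2).astype(float)-1.2*(im.max(2).astype(float)-im.min(2)),0,255)
    k=contour(g,roi,70);w=cast('side',k,z)[:,:2];cam=P['side']['pose'][:2,3]
    c=VIEW[:2].copy()
    for _ in range(10):
        d=w-c;u=cam-c;u/=np.linalg.norm(u);rr=np.hypot(*d.T);sel=(d@u>10)&(abs(rr-31)<6)
        c,e=fitc(w[sel],31)
    print(tag,'base(side cam)',c.round(1),'err %.2f n %d'%(e,sel.sum()),'rel spot in side cam',(c-[618.2,18.9]).round(1))
    x0,y0,x1,y1=roi
    cv2.imwrite(f'pics/z_{tag}.png',cv2.resize(im[y0-20:y1+20,x0-20:x1+20],None,fx=7,fy=7,interpolation=cv2.INTER_CUBIC)[:600])
E
python3 -c "
from mb import *
base('left')
print(proj('side',[[618.5,20.7,119],[618.5,20.7,229],[619.4,74.7,174],[618.5+59,20.7,174]]).round(1))"
```

```text
left base(side cam) [623.8  17.1] err 1.26 n 184 rel spot in side cam [ 5.6 -1.8]
[[237.8 170.6]
 [235.7 142.2]
 [228.9 168.6]
 [218.5 152.2]]
```

View pics/z_left.png

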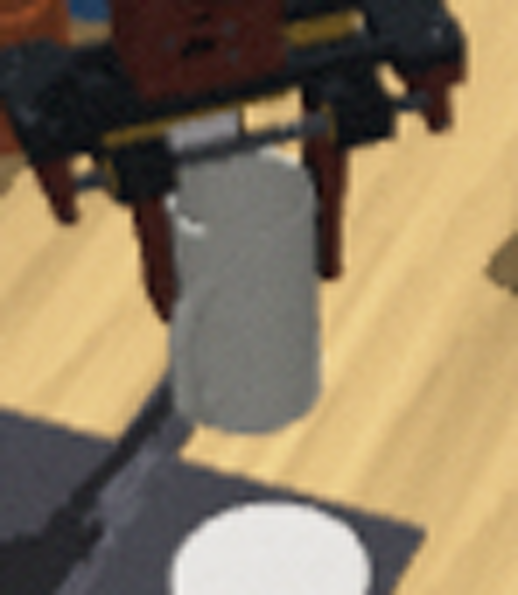

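```bash
cat >> mb.py <<'E'
def base2(tag,z,umin,umax,roi=(222,150,262,185),thr=70,c0=None):
    im=cv2.imread(f'pics/side_{tag}.png')
    g=np.clip(im.min(2).astype(float)-1.2*(im.max(2).astype(float)-im.min(2)),0,255)
    k=contour(g,roi,thr);k=k[(k[:,0]>umin)&(k[:,0]<umax)&(k[:,1]>roi[1]+1)]
    w=cast('side',k,z)[:,:2];cam=P['side']['pose'][:2,3]
    c=VIEW[:2].copy() if c0 is None else np.array(c0,float)
    for _ in range(10):
        d=w-c;u=cam-c;u/=np.linalg.norm(u);rr=np.hypot(*d.T);sel=(d@u>1)&(abs(rr-31)<5)
        c,e=fitc(w[sel],31)
    print(tag,thr,'base(side)',c.round(1),'err %.2f n %d'%(e,sel.sum()),'rel spot',(c-[618.2,18.9]).round(1))
E
python3 -c "
from mb import *
for t in (50,70,90): base2('left',119,233,260,thr=t)
for t in (50,70,90): base2('lift',93.5,270,320,roi=(276,236,309,256),thr=t,c0=(385,206))
"
```

```text
h.py:20: RuntimeWarning: Mean of empty slice.
  s=least_squares(lambda c:np.hypot(*(pts-c).T)-r,pts.mean(0),loss='soft_l1');return s.x,np.abs(s.fun).mean()
  ret = um.true_divide(
Traceback (most recent call last):
  File "mb.py", line 21, in base2
    c,e=fitc(w[sel],31)
        ~~~~^^^^^^^^^^^
  File "h.py", line 20, in fitc
    s=least_squares(lambda c:np.hypot(*(pts-c).T)-r,pts.mean(0),loss='soft_l1');return s.x,np.abs(s.fun).mean()
ValueError: Initial guess is outside of provided bounds
```

```bash
python3 -c "
from mb import *
for t in (80,95): base2('left',119,233,260,roi=(222,150,256,180),thr=t)
for t in (60,80,95): base2('lift',93.5,270,320,roi=(276,236,309,256),thr=t,c0=(385,206))
"
```

```text
h.py:20: RuntimeWarning: Mean of empty slice.
  s=least_squares(lambda c:np.hypot(*(pts-c).T)-r,pts.mean(0),loss='soft_l1');return s.x,np.abs(s.fun).mean()
  ret = um.true_divide(
Traceback (most recent call last):
  File "mb.py", line 21, in base2
    c,e=fitc(w[sel],31)
        ~~~~^^^^^^^^^^^
  File "h.py", line 20, in fitc
    s=least_squares(lambda c:np.hypot(*(pts-c).T)-r,pts.mean(0),loss='soft_l1');return s.x,np.abs(s.fun).mean()
ValueError: Initial guess is outside of provided bounds
```

```bash
python3 -c "
from mb import *
im=cv2.imread('pics/side_left.png')
for v in (160,168,172,175,176,177,178,180): print(v,im[v,226:256:2].tolist())
"
```

```text
160 [[74, 75, 89], [122, 127, 128], [100, 102, 105], [114, 120, 121], [115, 121, 121], [119, 123, 122], [117, 121, 123], [118, 123, 123], [108, 113, 113], [106, 111, 111], [102, 107, 108], [134, 197, 229], [125, 184, 218], [142, 205, 234], [134, 202, 231]]
168 [[93, 95, 92], [115, 119, 121], [107, 111, 114], [113, 120, 120], [114, 119, 118], [116, 119, 121], [116, 121, 119], [113, 118, 119], [110, 117, 114], [108, 109, 112], [109, 115, 115], [144, 198, 226], [135, 198, 230], [128, 187, 222], [129, 190, 224]]
172 [[66, 67, 66], [116, 121, 118], [102, 106, 106], [114, 119, 118], [112, 117, 120], [113, 119, 120], [116, 120, 121], [117, 120, 121], [112, 116, 118], [103, 109, 111], [115, 130, 136], [124, 184, 217], [123, 184, 217], [134, 192, 226], [136, 197, 229]]
175 [[79, 71, 70], [85, 81, 80], [110, 134, 147], [111, 116, 116], [115, 117, 116], [116, 120, 121], [115, 121, 120], [112, 115, 115], [116, 127, 130], [130, 186, 214], [128, 189, 223], [123, 183, 216], [127, 190, 223], [129, 192, 226], [138, 203, 232]]
176 [[75, 66, 69], [75, 72, 71], [128, 181, 211], [123, 166, 192], [112, 12
[... 245 characters left out ...]
 [126, 174, 204], [135, 184, 210], [123, 168, 197], [129, 177, 207], [138, 200, 231], [141, 202, 232], [121, 178, 211], [130, 192, 223], [131, 195, 227], [135, 199, 230], [141, 204, 234]]
178 [[74, 69, 69], [91, 119, 144], [131, 194, 227], [129, 193, 223], [135, 196, 229], [138, 202, 232], [131, 190, 226], [134, 196, 228], [143, 210, 235], [128, 188, 222], [123, 182, 217], [130, 193, 226], [131, 193, 226], [135, 198, 230], [140, 204, 233]]
180 [[93, 84, 84], [110, 147, 176], [124, 176, 209], [133, 195, 228], [142, 206, 234], [135, 195, 226], [129, 190, 224], [139, 206, 234], [139, 203, 232], [125, 181, 215], [128, 191, 224], [134, 197, 229], [135, 196, 228], [139, 204, 234], [135, 195, 227]]
```

```bash
cat > mb.py <<'E'
from h import *
def base2(tag,z,umin,umax,roi,c0,thr=45):
    im=cv2.imread(f'pics/side_{tag}.png').astype(float)
    g=np.where(im.min(2)>90,90-(im[:,:,2]-im[:,:,0]),0)
    k=contour(g,roi,thr);k=k[(k[:,0]>umin)&(k[:,0]<umax)&(k[:,1]>roi[1]+1)]
    w=cast('side',k,z)[:,:2];cam=P['side']['pose'][:2,3]
    c=np.array(c0,float)
    for _ in range(10):
        d=w-c;u=cam-c;u/=np.linalg.norm(u);rr=np.hypot(*d.T);sel=(d@u>1)&(abs(rr-31)<8)
        if sel.sum()<20: print('few',sel.sum(),len(k));return
        c,e=fitc(w[sel],31)
    print(tag,'base(side)',c.round(1),'err %.2f n %d'%(e,sel.sum()),'rel c0',(c-c0).round(1))
E
python3 -c "
from mb import *
base2('left',119.5,233,260,(222,150,256,182),(618.2,18.9))
base2('lift',93.5,270,320,(276,234,309,256),(385.2,204))
"
```

```text
few 0 280
lift base(side) [387.4 199.5] err 0.72 n 250 rel c0 [ 2.2 -4.5]
```

```bash
python3 -c "
from mb import *
im=cv2.imread('pics/side_left.png').astype(float)
g=np.where(im.min(2)>90,90-(im[:,:,2]-im[:,:,0]),0)
k=contour(g,(222,150,256,182),45);print(k.min(0),k.max(0))
w=cast('side',k,119.5)[:,:2];
for u in range(228,249,2):
  q=k[abs(k[:,0]-u)<.1]; print(u,q[:,1].max().round(1),end='; ')
print()
th=np.linspace(0,2*np.pi,200)
e=proj('side',np.c_[618.2+31*np.cos(th),18.9+31*np.sin(th),0*th+119.5]);print(e.min(0),e.max(0))
for u in range(228,249,2):
  q=e[abs(e[:,0]-u)<.4]; print(u,q[:,1].max().round(1) if len(q) else '',end='; ')
"
```

```text
[224.9375 149.5625] [247.3125 176.5625]
228 174.4; 230 175.1; 232 175.6; 234 176.3; 236 176.6; 238 176.6; 240 176.3; 242 175.6; 244 174.4; 246 172.8; Traceback (most recent call last):
  File "<string>", line 8, in <module>
    q=k[abs(k[:,0]-u)<.1]; print(u,q[:,1].max().round(1),end='; ')
                                   ~~~~~~~~~~^^
    return umr_maximum(a, axis, None, out, keepdims, initial, where)
ValueError: zero-size array to reduction operation maximum which has no identity
```

```bash
python3 -c "
from mb import *
th=np.linspace(0,2*np.pi,200)
def E(x,y,z):
  e=proj('side',np.c_[x+31*np.cos(th),y+31*np.sin(th),0*th+z]);i=e[:,1].argmax();print((x,y,z),'u',e[:,0].min().round(1),e[:,0].max().round(1),'bottom',e[i].round(1), 'c',proj('side',[[x,y,z]]).round(1))
E(618.2,18.9,119.5);E(618.2,18.9,124);E(618.2,13,119.5);E(385.2,204,93.4);E(385.2,204,4);
print(proj('side',[[618.2,18.9,4]]))
im=cv2.imread('pics/side_lift.png').astype(float)
k=contour(im.min(2),(276,234,309,260),65);k=k[k[:,1]>240];print(k.min(0),k.max(0),k[k[:,1]>k[:,1].max()-.2].mean(0))
im=cv2.imread('pics/side0.png').astype(float)
k=contour(im.min(2),(276,254,309,280),65);k=k[k[:,1]>258];print('before',k.min(0),k.max(0),k[k[:,1]>k[:,1].max()-.2].mean(0))
"
```

```text
(618.2, 18.9, 119.5) u 227.9 248.4 bottom [237.6 177.3] c [[238.1 170.1]]
(618.2, 18.9, 124) u 227.7 248.4 bottom [237.5 176.2] c [[238.1 169. ]]
(618.2, 13, 119.5) u 228.7 249.2 bottom [238.4 176. ] c [[238.9 168.9]]
(385.2, 204, 93.4) u 279.8 303.4 bottom [291.9 253.1] c [[291.6 243.5]]
(385.2, 204, 4) u 279.3 301.7 bottom [290.8 272.6] c [[290.5 263.2]]
[[240.07866359 196.55184963]]
[275.5625 240.0625] [308.4375 252.3125] [291.4375     252.20380435]
before [279.6875 258.0625] [302.3125 271.9375] [291.375      271.91118421]
```

```bash
python3 -c "
from h import *
for a in (80,90,100):
  c,s=np.cos(np.radians(a)+SY),np.sin(np.radians(a)+SY)
  print(a,proj('side',[[618.2+r*c,18.9+r*s,119.5+z] for r,z in ((54,25),(54,55),(54,85),(33,85))]).round(1).tolist())
im=cv2.imread('pics/side_left.png');print()
cv2.imwrite('pics/zz.png',cv2.resize(im[135:185,215:260],None,fx=12,fy=12,interpolation=cv2.INTER_CUBIC))"
```

```text
80 [[227.1, 174.7], [226.4, 167.1], [225.6, 159.2], [229.9, 155.0]]
90 [[229.9, 175.7], [229.2, 168.1], [228.5, 160.2], [231.7, 155.6]]
100 [[233.0, 176.3], [232.4, 168.7], [231.7, 160.8], [233.6, 155.9]]
```

View pics/zz.png

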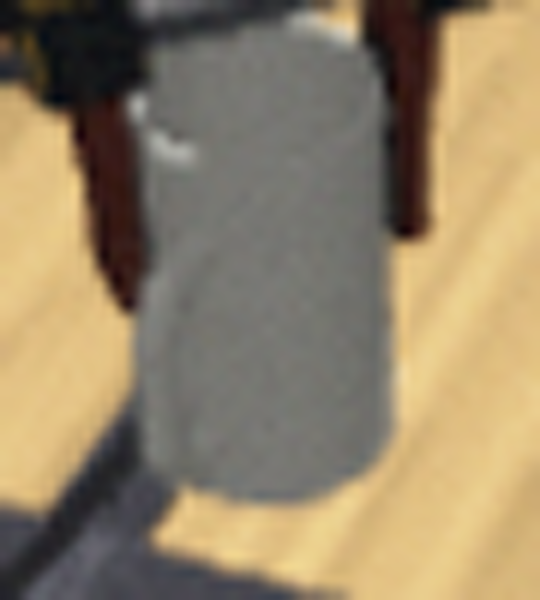

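Run:
```python
from h import *
O=np.radians(1.5)
env.reach(*mp(VIEW,np.radians(90)+SY+O));env.hold(1.8);st()
p,q=mp(VIEW,np.radians(180)+SY+O)
env.reach(p,q);env.hold(.5);st();snap('back')
im=cv2.imread('pics/side_back.png')
cv2.imwrite('pics/zb.png',cv2.resize(im[125:185,215:275],None,fx=10,fy=10,interpolation=cv2.INTER_CUBIC))
for a in (170,180,190):
  c,s=np.cos(np.radians(a)+SY),np.sin(np.radians(a)+SY)
  print(a,((proj('side',[[618.2+r*c,18.9+r*s,119.5+z] for r,z in ((54,25),(54,55),(54,85),(33,85),(33,25))])-[215,125])*10).round(0).tolist())
```

```text
t 11.7 w 61.9 tcp [618.5  20.7 258. ] F [ 0.5  0.3 -3.8] q [ 0.01  0.47  1.68 -0.    1.    2.4 ]
t 13.6 w 61.6 tcp [618.5  20.7 258. ] F [ 0.5 -0.5 -3.7] q [0.01 0.47 1.68 0.   1.   0.82]
170 [[379.0, 455.0], [376.0, 378.0], [373.0, 299.0], [311.0, 274.0], [319.0, 429.0]]
180 [[394.0, 435.0], [392.0, 359.0], [389.0, 280.0], [321.0, 262.0], [329.0, 417.0]]
190 [[404.0, 414.0], [402.0, 338.0], [399.0, 259.0], [327.0, 249.0], [335.0, 405.0]]
```

View pics/zb.png

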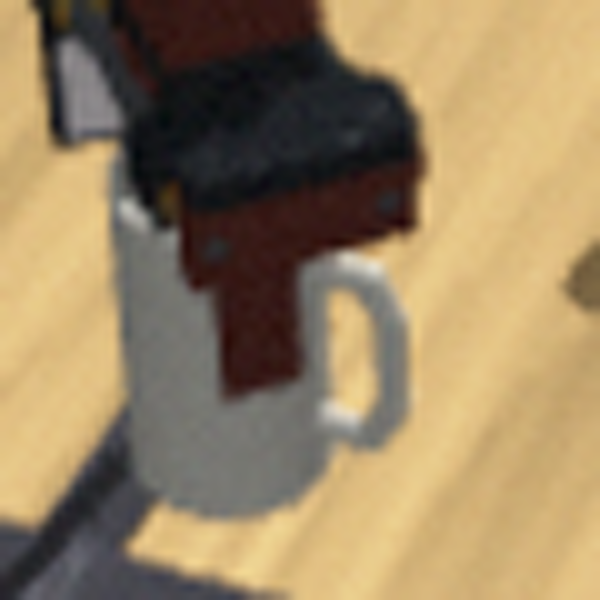

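The picture shows the handle bar at about zoom (392,355). The prediction for handle straight back was (392,359), so it is aligned to within about 2°.

Run:
```python
from h import *
O=np.radians(1.5)
env.hold(1.3)
p,q=mp(VIEW,np.radians(-90)+SY+O)
env.reach(p,q);env.hold(2.0);st();snap('right')
p,q=mp(VIEW,np.radians(-90)+SY+O,np.radians(30))
env.move_l(p,rot=q,rate=40);env.hold(.5);st();snap('tilt')
a=cv2.imread('pics/side_right.png');b=cv2.imread('pics/side_tilt.png')
cv2.imwrite('pics/rt.png',np.hstack([cv2.resize(i[105:205,190:270],None,fx=5,fy=5) for i in(a,b)]))
```

```text
t 18.4 w 61.7 tcp [618.5  20.7 258. ] F [-1.1  0.1 -3.1] q [ 0.01  0.47  1.68 -0.    1.   -0.75]
t 20.2 w 62.0 tcp [576.5  21.4 246.8] F [ 0.2  0.2 -3.2] q [ 0.02  0.32  2.04 -0.08  0.25 -0.66]
```

View pics/rt.png

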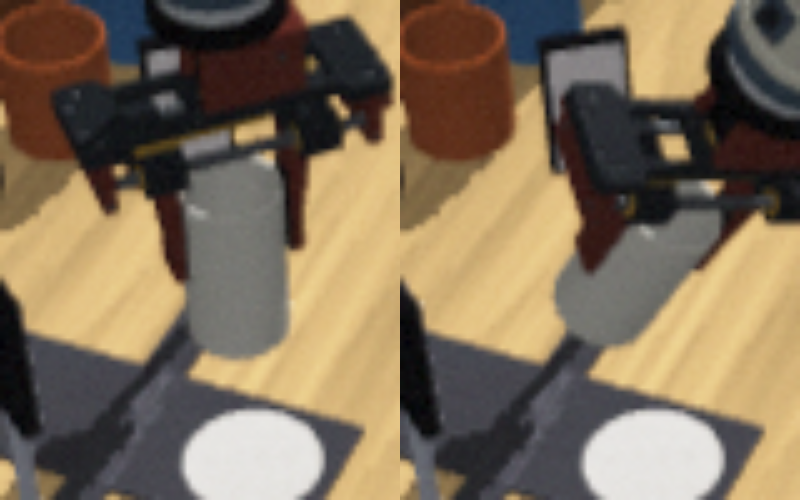

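Run:
```python
from h import *
O=np.radians(1.5)
env.hold(1.5)
p,q=mp(VIEW,np.radians(-90)+SY+O)
env.move_l(p+[0,0,30],rot=q,rate=40)
T=[377.8,-261.3,60]
p,q=mp(T,np.radians(-107))
env.reach(p+[0,0,150],q);env.move_l(p+[0,0,40],rot=q,rate=120);env.hold(.3);st();snap('tr')
a=cv2.imread('pics/side_tr.png')
cv2.imwrite('pics/tr.png',cv2.resize(a[60:210,260:400],None,fx=4,fy=4))
b=cv2.imread('pics/top_tr.png');cv2.imwrite('pics/tr2.png',cv2.resize(b[150:270,300:400],None,fx=4,fy=4))
```

```text
t 26.2 w 62.0 tcp [ 378.  -261.4  184.4] F [ 0.4 -0.4 -2.8] q [-0.63  0.38  2.07 -0.    0.7  -1.08]
```

View pics/tr.png

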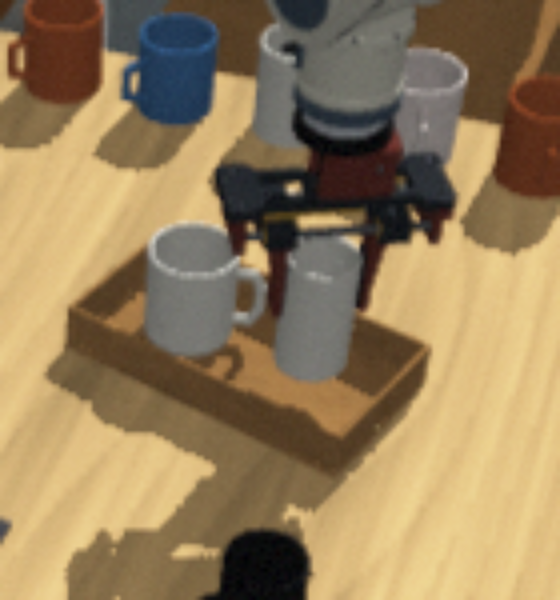

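View pics/tr2.png

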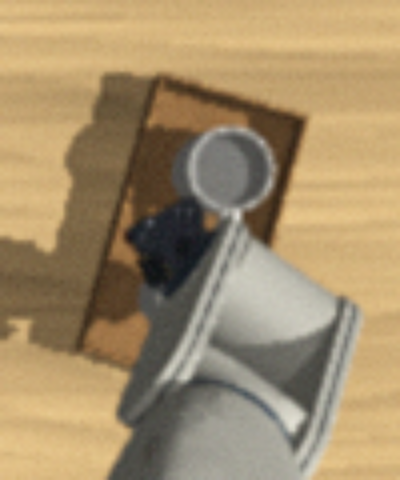

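The mug hangs over the empty half, its base at zoom (312,378), clear of the walls and of the other mug's handle. Lowering it now.

Run:
```python
from h import *
p,q=mp([377.8,-261.3,60],np.radians(-107))
print(env.move_l(p+[0,0,6],rate=60,f_stop=15));env.hold(.3);st()
r=env.move_l(p+[0,0,-4],rate=12,f_stop=5);st();print('contact',r)
```

```text
False
t 27.3 w 61.8 tcp [ 377.9 -261.4  150.3] F [-0.4  0.2 -2.6] q [-0.63  0.45  2.08 -0.    0.61 -1.08]
t 27.8 w 61.6 tcp [ 377.7 -261.3  144. ] F [-0.4 -0.3  5.2] q [-0.63  0.46  2.08 -0.    0.6  -1.08]
contact True
```

Run:
```python
from h import *
set_gripper(86);env.hold(.2);st()
o=env.read_state()['tool_pos']
env.move_l(o+[0,0,170],rate=120);
s=env.read_state();q=s['qpos'].copy();q[0]+=0.75
env.move_joints(q);env.hold(.3);st();snap('end')
a=cv2.imread('pics/side_end.png');b=cv2.imread('pics/top_end.png')
cv2.imwrite('pics/e1.png',cv2.resize(a,None,fx=1.5,fy=1.5));cv2.imwrite('pics/e2.png',cv2.resize(b[80:260,130:400],None,fx=2.9,fy=2.9))
for z in(5,115):print(proj('side',[[377.8,-261.3,z]]),proj('top',[[377.8,-261.3,z]]))
```

```text
t 28.6 w 85.8 tcp [ 377.2 -260.9  143.5] F [-0.3 -0.9  0.1] q [-0.63  0.46  2.08 -0.    0.6  -1.08]
t 31.8 w 85.5 tcp [453.6  65.5 312.9] F [ 0.2 -0.2  0.1] q [ 0.12  0.16  1.97 -0.    1.01 -1.08]
[[335.99696342 159.10445763]] [[340.27821555 224.6109205 ]]
[[339.55504475 133.96812233]] [[345.6359999  225.34422655]]
```

View pics/e1.png

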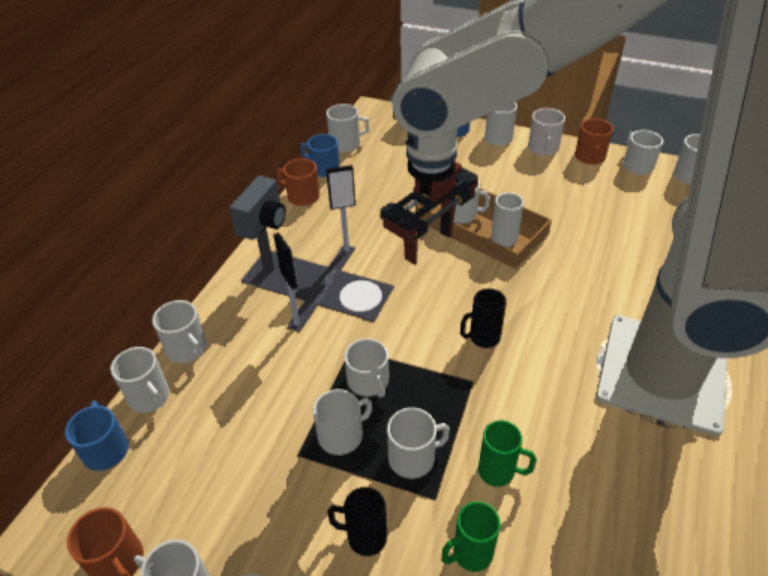

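View pics/e2.png

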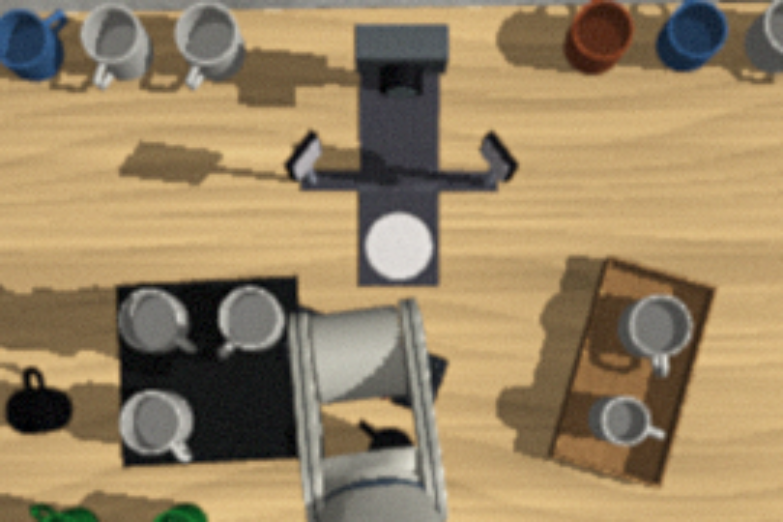

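The slim mug stands upright in the empty half of the tray, at (621,420) in the zoomed top view. The other mugs and the stand are where they were, and the arm is clear of everything.

Run:
```python
from h import *
workorder.sign_off();st()
```

```text
the job is handed in; nothing more can be done
the job is handed in; nothing more can be done
```

I picked the slim white mug from the mat with a grip from above and held it at the view point. The handle pointed left, then straight back, then right, each kept still for about 2 s. I then tipped it 30° with its underside towards the lens and kept it still for about 2 s. Last, I set it down in the empty half of the tray, opening the gripper only after the floor contact registered. I handed the job in at about 32 s on the robot's clock.

**What the checks showed**
- **Position:** in the side view the mug sat within about 2–3 mm of the point above the white spot.
- **Handle direction:** in the left pose the handle looked 2–3° short, so I turned it 1.5° and did not take another picture of that pose. It was within about 2° in the back pose. In the right pose the mug hides it from the side camera, so I did not measure it there. I checked the tilt only by eye.
- **Placing:** the mug touched the tray floor at the expected height with about 5 N. The final pictures show it upright in the tray. By eye, the other mugs and the stand have not moved, and the arm is touching nothing.

**What disagreed:** the two cameras differed by about 4 mm in y, and I used the average of the two. The base edge also appeared about 0.7 pixel higher than predicted, by the same amount before and after the lift. I took that as a camera effect, not the mug slipping.

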